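# Set the stop drum of a cross-drilling jig and roll the rod to it

## Robot

A 6-joint arm with a two-finger parallel gripper is mounted at the origin on a cart in front of the work surface, level with it; the furniture and walls round the work are solid. World frame = base frame: x ahead of the robot, y to its left, z up, the work surface at z = 0. Lengths are in m, angles in rad, forces in N, time in s.
With the tool pointing down it reaches from about 0.425 to 1.125 m from the base axis. Payload 14.9 kg.
Tool frame: the origin (TCP) lies midway between the tips of the shut fingers; the grasp point (between the pads) lies behind it (hold_point_z is the z of the grasp point in the tool frame, in m); z points along the fingers, y is the line along which they close (so a half turn about z gives the same grasp; the last joint's range is limited). The gripper opens to 91 mm and grips with 3 to 60 N. Pads are 32 mm wide; open, the fingers measure 118 mm over their backs; the gripper's body (76 mm by 178 mm) begins 60 mm behind the grasp point.
Start: joints at [1.162, 0.379, 1.734, -0, 1.028, -0.033], TCP at [0.257, 0.651, 0.214] pointing down, gripper open.
Joint ranges: [-2.77, 2.77], [-0.74, 2.19], [0, 2.66], [-1.06, 4.2], [0.31, 2.87], [-3.08, 3.08]. Speed limits (rad/s): [1.89, 1.89, 2.39, 3.14, 3.14, 3.14].

## Interface

Orientations are given as a unit quaternion [x, y, z, w].
In Python, from rig import * gives the robot as it stands. The module is installed in compiled form; this text tells all that it offers.
- The arm moves only by the tool carry_out, never from a script. Its argument "moves" is one flat list of numbers, 7 for each row, row after row: the turn, a rotation vector about the tool's x, y, z in rad, then the shift along the tool's x, y, z in mm, then the finger opening in mm, from 0 to 91.2. A call has 1 to 8 rows; each row shifts and turns the commanded pose from where the row before left it, along the tool's axes as they then stand; what a row does not reach is not made up. A row lasts 1/10 s, in which the tool goes at most 50 mm and 8.59 degrees, less where a joint would pass 70% of its speed; a pose out of reach is approached as far as the arm can. A call is refused whole if a number of a shift passes 50 or a number of a turn 0.15, either way. A call with a gripper value outside its range is refused whole. The fingers move at their own pace and stop on an object; "force" is the grip in N (left out, the last holds). Time passes only in rows, so rows that do not move let the fingers close. It gives the time, the measured TCP pose, the force, the opening and the grip force at its end, in the units of the state.
- sense(): the state, without advancing time (a new reading comes with each control period).
- camera(name): name is "scene" or "top"; returns (picture, depth): 400x640x3 uint8, blue, green, red; 400x640 float32, m along the optical axis (not along the pixel's ray), 0 where there is no reading.
- get_calibration(name): a dict with "mtx" (3x3 intrinsics, pixels), "D" ([k1, k2, p1, p2, k3] as OpenCV has them; the pictures are not rectified), "R" (3x3) and "t" (3): a world point X has camera coordinates R X + t. Camera axes: x right, y down, z forward; pixel columns grow to the right and rows downward; lengths in m; the calibration is good to about 2 mm. A picture is of the moment at which its call begins. get_calibration takes no time and is no camera call.
- close_job(): hands the job in; it is judged then, once.
The state is a dict: "time": time; "joints": joint angles; "dq": joint speeds; "joint_torque": joint torques, N m; "position": TCP position; "tcp_rot": TCP orientation; "force": force on the tool from outside, world axes, zero at the start; "ft_torque": the same for the moment, N m; "grip_width": opening from 0.0 (shut) to 1.0 (fully open); "grasp_force": force on a finger pad.
Only numpy, scipy, OpenCV 4.12 (cv2) and the standard library are available. Lean on these libraries where they do the work, as an engineer would, in place of code of your own. Each camera call takes 0.05 s, during which the arm holds its last target. There are 200 camera calls.

## Task

The 28 mm rod lying on the drilling jig is to be cross-drilled. Press the jig's black step button as often as needed, without forcing it or turning the drum by hand, until the blue four-dot plate (blue like the rod's painted end) stands at the red pointer and the button is up again. Then gently roll the rod along the bed until it lies square against the stop drum, its left part under the brass drill bush, and leave the other things round the jig where they are.

Things in the scene. Friction and masses are not known exactly. Their poses are not given: they have to be found in the camera images.
- jig: Drilling jig fixed to the worktop, 240 x 236 mm. Origin on the worktop; x: rolling direction, away from the robot; y: left, along the drum axis. Wooden bed 38 mm high, x -121..20, y -90..110 mm. Drum axis x 60, z 52 mm. Bush arm over the bed at x 14+-13, y 50..116, z 78..96 mm, on a column at y > 96. Green ratchet housing x 21..109, y -111..-67, 99 mm high, the step button on top.
- stop_drum: Six-sided stop drum across the far end of the bed, origin on its axis at jig (60, 0, 52) mm, turning about y. Six aluminium stop pads 82 mm long (jig y -27..54), 28 to 38 mm from the axis; on the same shaft the number wheel with six coloured plates of 1 to 6 dots, y -66..-38. One full press of the button turns it +60 deg about y, one way only: the plates move up and away from the robot and 1, 2, .. 6, 1 follow each other.
- pointer (a point): The place on the number wheel that the red pointer marks (27 mm from the drum axis, on the robot's side, 60 deg above level).
- blue_plate (a point): Centre of the face of the blue four-dot plate (28 x 28 mm) on the number wheel, 27 mm from the drum axis; it coincides with pointer when station 4 is set, and is 27 mm away from it one station off. Other plates: 1 grey, 2 yellow, 3 green, 5 white, 6 black.
- step_button: The black step button, a plunger 26 mm across on the ratchet housing, pressed straight down. Felt: a hump of 4 to 8 N at 2 to 4 mm, then 2 to 4 N; the drum clicks over by itself at about 9 mm; from 11.5 mm its rubber stop ring, 7 N per mm (do not force it); released before the click, the drum falls back. A spring lifts it; only fully up does its pawl catch the next pin. Origin on the worktop below it.
- button_top (a point): Centre of the top of the step button, 122 mm above the worktop when up, 111 mm when it meets its rubber ring; at jig (76, -88, 122) mm.
- under_bush (a point): Point under the drill bush where the axis of a correctly placed 28 mm rod passes: jig (14, 62, 52) mm. The rod has its axis there when it touches the pad of station 4, which faces the robot, upright, 32 mm from the drum axis (jig x 28 mm), when the blue plate is at the pointer.
- rod: The rod to be drilled: pale wood, 28 mm diameter, 120 mm long, about 40 to 70 g, blue paint on its left end. Its y axis runs along the rod; its origin lies on its skin and turns as it rolls.
- rod_center (a point): Centre of the rod, 14 mm above the bed, at the start 66 to 96 mm short of where it must stop, at jig y 14..26 mm, up to 7 deg askew. It stays where it is left on the bed.
- glue_jar: Bystander: amber glass glue jar with grey lid, 67 mm across, 90 mm high, standing left of the jig; origin at the centre of its foot.
- bench_chisel: Bystander: chisel with pale handle, 257 mm long, lying right of the jig; origin at its middle, on the worktop.
- spare_rod_center (a point): Bystander: centre of a dark spare rod, 20 mm diameter, 140 mm long, with a yellow end, lying on the worktop right of the jig.

How it is judged:
On the way, in this order (a step that is already met when the one before it is completed fails the run):
1. The blue plate stands at the pointer and the button is up (distance between blue_plate and pointer below 0.005 m and z of button_top in the frame of jig above 0.1195 m and angular speed of stop_drum below 0.3 rad/s), for 0.3 s.
2. The rod lies square against the stop drum, under the bush (x of rod_center in the frame of jig between 0.012 and 0.0165 m and angle between the y axis of rod and the y axis of jig, either way round below 0.05 rad and z of rod_center in the frame of jig between 0.048 and 0.056 m and distance between blue_plate and pointer below 0.005 m), for 0.2 s.
At the end, for the whole second after the job is handed in: Blue plate within 5 mm of the pointer mark, button up; the rod at rest on the bed against the drum, its axis less than 2 mm short of the line under the bush (2.5 mm past it), square within 0.05 rad, its centre at jig y 8 to 34 mm; all released (all of step 2 and z of button_top in the frame of jig above 0.1195 m and y of rod_center in the frame of jig between 0.008 and 0.034 m and linear speed of rod below 0.01 m/s and angular speed of stop_drum below 0.1 rad/s); the robot touches nothing.
It fails at once if The drum is turned or pushed directly by the robot (contact force between any of the fingers, the arm and stop_drum above 2 N).
It fails at once if The rod is driven hard against the drum (over 30 N) instead of gently (contact force between rod and stop_drum above 30 N).
It fails at once if The step button is forced with over 35 N (contact force between any of the fingers, the arm and step_button above 35 N).
It fails at once if A bystander (jar, chisel, spare rod) is moved by more than 30 mm (distance of any of glue_jar, bench_chisel, spare_rod_center from where it was at the start of the episode above 0.03 m).
It also fails if it takes over 48 s, if anything falls off the work surface, if the arm or the gripper's body presses on something with over 40 N, if the wrist force passes 120 N, or if a joint passes its speed limit or range.

## Working session

There is one attempt and no reset: what is moved stays moved. The work goes in short steps, Python scripts to look and compute and a tool call to move; the robot and the scene stay as the last step left them, time stands still between calls to the robot, and variables do not carry over. Pictures are saved under pics/ and viewed, at most 10 in all, crops included, and the job is handed in when it is done.

Besides the shell and the picture viewer there is one more tool, called in YAML: its name, and indented under it one key for each argument. carry_out: Moves the arm, as the interface text tells. Its arguments: {"type":"object","properties":{"moves":{"type":"array"},"force":{"type":"number"}},"required":["moves"]}

```bash
mkdir -p pics
cat > h.py <<'E'
from rig import *
import numpy as np, cv2
from scipy.spatial.transform import Rotation as Ro
def px2w(name,u,v,depth=None,z=None):
    c=get_calibration(name);K=np.array(c["mtx"]);R=np.array(c["R"]);t=np.array(c["t"]).ravel()
    n=cv2.undistortPoints(np.array([[[u,v]]],float),K,np.array(c["D"]))[0,0]
    r=np.array([n[0],n[1],1.])
    if depth is not None: return R.T@(r*depth-t)
    o=-R.T@t;d=R.T@r
    return o+d*(z-o[2])/d[2]
def w2px(name,X):
    c=get_calibration(name);R=np.array(c["R"])
    p,_=cv2.projectPoints(np.array(X,float).reshape(-1,3),cv2.Rodrigues(R)[0],np.array(c["t"],float).reshape(3),np.array(c["mtx"]),np.array(c["D"]))
    return p[:,0]
E
python3 - <<'E'
from h import *
for n in("scene","top"):
    p,d=camera(n);cv2.imwrite(f"pics/{n}0.png",p);np.save(f"pics/{n}0.npy",d)
    c=get_calibration(n);R=np.array(c["R"]);print(n,-R.T@np.array(c["t"]).ravel(),R.round(2).tolist(),np.array(c["mtx"])[0,0])
s=sense();print(s)
E
```

```text
scene [-0.06029598 -0.6456801   0.56917488] [[0.72, -0.69, 0.02], [-0.3, -0.34, -0.89], [0.63, 0.64, -0.45]] 401.75014936336186
top [ 0.34006988 -0.00960768  1.23287595] [[0.04, -1.0, -0.0], [-0.98, -0.04, -0.21], [0.21, 0.01, -0.98]] 470.523360367192
{'time': 0.1, 'joints': array([ 1.16171966e+00,  3.79339312e-01,  1.73471014e+00, -2.32622976e-05,
        1.02845764e+00, -3.33225436e-02]), 'dq': array([-2.53938418e-03,  2.81139402e-04, -3.22711881e-03,  2.44081239e-04,
        7.97935535e-05, -7.52686049e-04]), 'joint_torque': array([ 1.86446268e-03, -7.65041327e+01, -4.35292804e+01,  6.52461173e-02,
        3.98164813e-02,  1.29961228e-05]), 'position': array([0.25677313, 0.65084348, 0.21337165]), 'tcp_rot': array([ 1.86767816e-01,  9.82403977e-01, -4.48265757e-04, -9.05976142e-05]), 'force': array([0.41564782, 0.30410771, 0.27749487]), 'ft_torque': array([-0.00184143, -0.0116528 ,  0.02154167]), 'grasp_force': 0.0, 'grip_width': 1.000369565213338}
```

View pics/scene0.png

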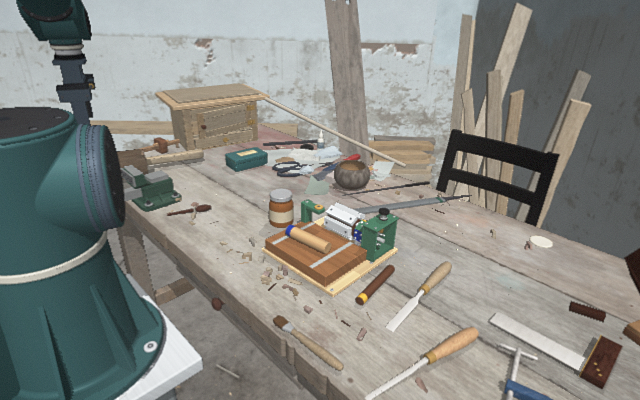

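View pics/top0.png

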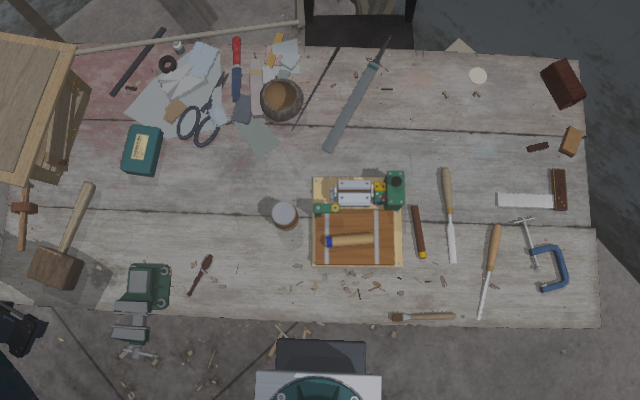

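The jig is at about (358,222) in the top view, with the button at about (395,182) and the rod running from (325,240) to (372,240). In the scene view the jig is at about (335,235). Next I'll look at an enlarged crop of both.

Run:
```python
import cv2,numpy as np
a=cv2.imread("pics/top0.png")[165:275,300:440];b=cv2.imread("pics/scene0.png")[190:300,255:405]
a=cv2.resize(a,(770,605)[:2],interpolation=cv2.INTER_CUBIC) 
cv2.imwrite("pics/topc.png",cv2.resize(a,(700,550)))
cv2.imwrite("pics/scec.png",cv2.resize(b,(750,550),interpolation=cv2.INTER_CUBIC))
```

```text
(no output)
```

View pics/topc.png

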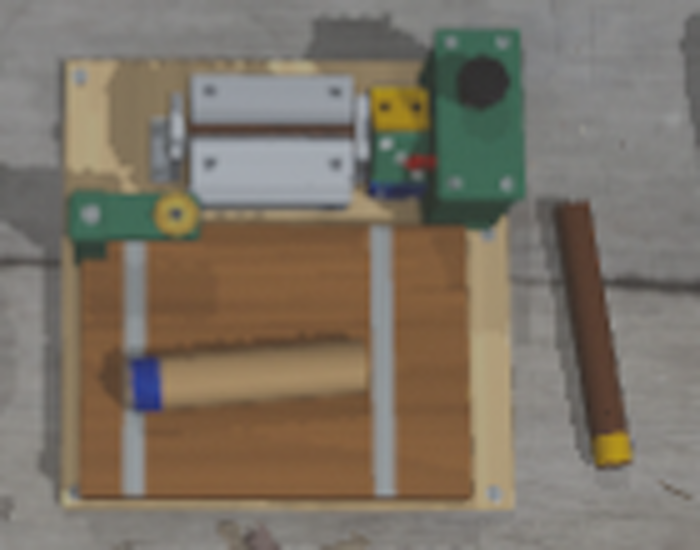

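View pics/scec.png

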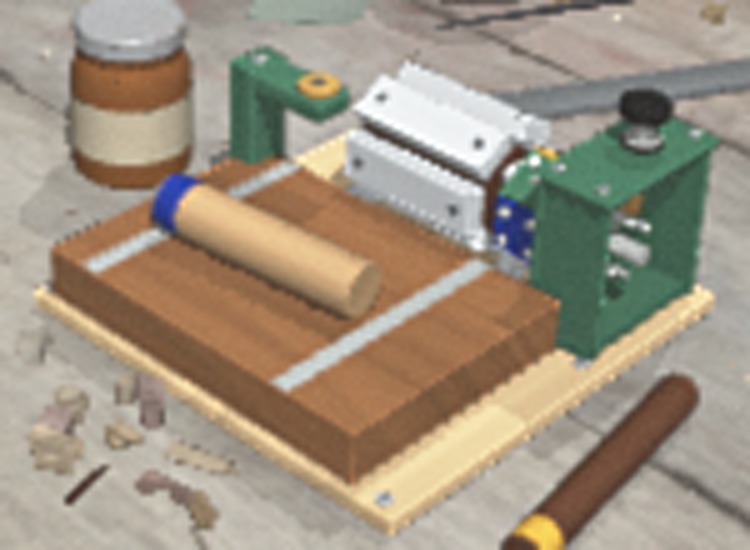

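The top crop shows the button at (483,82), the bush at (178,213) and the rod from (133,385) to (367,365). The bed corners are at (78,495), (472,497), (80,228) and (467,225). Green (3) is at the red pointer and blue is below it, facing the robot, so one press should be enough. Next I'll fit the jig pose.

```bash
cat >> h.py <<'E'
def jigw(o,yaw,P):
    P=np.atleast_2d(P);c,s=np.cos(yaw),np.sin(yaw)
    return np.c_[o[0]+c*P[:,0]-s*P[:,1],o[1]+s*P[:,0]+c*P[:,1],P[:,2]]
E
python3 - <<'E'
from h import *
from scipy.optimize import least_squares
J=np.array([[-121,110,38],[-121,-90,38],[20,110,38],[20,-90,38],[76,-88,122],[14,62,96]])/1e3
px=np.array([[78,495],[472,497],[80,228],[467,225],[483,82],[178,213]])/5+[300,165]
px-=0.4
J2=np.array([[76,-88,122],[14,62,96],[-121,-90,38],[-121,110,38]])/1e3
px2=np.array([[644,103],[320,84],[352,457],[52,255]])/5+[255,190]-.4
W=np.array([px2w("top",*p,z=j[2]) for p,j in zip(px,J)])
print("top pts",W.round(4).tolist())
f=lambda x:(jigw(x[:2],x[2],J)-W)[:,:2].ravel()
r=least_squares(f,[.5,0,0]);print("top",r.x,(r.fun.reshape(-1,2)*1e3).round(1).tolist())
W2=np.array([px2w("scene",*p,z=j[2]) for p,j in zip(px2,J2)])
g=lambda x:(jigw(x[:2],x[2],J2)-W2)[:,:2].ravel()
q=least_squares(g,[.5,0,0]);print("scene",q.x,(q.fun.reshape(-1,2)*1e3).round(1).tolist())
d=np.load("pics/top0.npy")
print("depth btn",px2w("top",*px[4],depth=d[181,396]))
# rod ends in top image (silhouette mid at z=.052)
a=px2w("top",300+133/5-.4,165+385/5-.4,z=.052);b=px2w("top",300+367/5-.4,165+365/5-.4,z=.052)
print("rod",a,b,np.linalg.norm(a-b))
c,s=np.cos(r.x[2]),np.sin(r.x[2]);Rj=np.array([[c,s],[-s,c]])
ja,jb=Rj@(a[:2]-r.x[:2]),Rj@(b[:2]-r.x[:2]);print("rod in jig",ja,jb,(ja+jb)/2,np.degrees(np.arctan2(-(ja-jb)[0],(ja-jb)[1])))
E
```

```text
top pts [[0.4239, 0.0196, 0.038], [0.4298, -0.1797, 0.038], [0.561, 0.0242, 0.038], [0.5699, -0.1759, 0.038], [0.6249, -0.1716, 0.122], [0.5596, -0.0254, 0.096]]
top [ 0.54691163 -0.08652421  0.03246348] [[-1.4, -0.1], [-0.9, -0.7], [2.3, -0.1], [-0.0, 0.1], [0.8, -0.4], [-0.7, 1.3]]
scene [ 0.54227406 -0.0917725   0.03995128] [[-1.3, -3.0], [-4.0, -2.8], [6.9, 4.4], [-1.7, 1.5]]
depth btn [ 0.624596   -0.17139507  0.12331738]
rod [ 0.47906223 -0.00617728  0.052     ] [ 0.4934092  -0.12390132  0.052     ] 0.11859504656842053
rod in jig [-0.06520577  0.08250684] [-0.05468743 -0.03562084] [-0.0599466  0.023443 ] 5.088320391765127
```

The fit is good: jig origin (0.547, -0.0865), yaw 1.9°, button at (0.6247, -0.1715), rod centre at jig (-60, 23) mm and about 5° askew. The rod is 74 mm short of its place, which is within the 66–96 mm given. Now I'll turn the tool square to the jig and travel to above the button.

carry_out:
  moves: [0,0,-0.136,0,0,0,0,0,0,-0.136,0,0,0,0,0,0,-0.136,0,0,0,0,0,0,0,-19,-46,0,0,0,0,0,-19,-46,0,0,0,0,0,-19,-46,0,0,0,0,0,-19,-46,0,0,0,0,0,-19,-46,0,0]
  force: 20

```text
time: 0.9
position: [0.3595, 0.4224, 0.2137]
tcp_rot: [-0.016, 1.0, -0.0, -0.0]
force: [1.1, -0.1, -0.1]
grip_width: 0.331
grasp_force: 0.0
```

carry_out:
  moves: [0,0,0,-19,-46,0,0,0,0,0,-19,-46,0,0,0,0,0,-19,-46,0,0,0,0,0,-19,-46,0,0,0,0,0,-19,-46,0,0,0,0,0,-19,-46,0,0,0,0,0,-19,-46,0,0,0,0,0,-19,-46,0,0]

```text
time: 1.7
position: [0.5234, 0.0593, 0.2139]
tcp_rot: [-0.016, 1.0, 0.0, 0.0]
force: [1.4, 1.6, 0.6]
grip_width: 0.005
grasp_force: 0.0
```

```bash
cat >> h.py <<'E'
def togo(T):
    s=sense();R=Ro.from_quat(s["tcp_rot"]).as_matrix()
    print("t",s["time"],"pos",s["position"].round(4),"grip",round(float(s["grip_width"]),3),"F",s["force"].round(1),"xaxis",R[:,0].round(4),"z",R[:,2].round(4))
    print("togo mm tool",((R.T@(np.array(T)-s["position"]))*1e3).round(1))
E
python3 -c "
from h import *
togo([.6247,-.1715,.145])
import rig;print(getattr(rig,'hold_point_z',None))"
```

```text
t 1.7 pos [0.5234 0.0593 0.2139] grip 0.005 F [1.4 1.6 0.6] xaxis [-9.995e-01 -3.210e-02 -1.000e-04] z [ 1.e-04  0.e+00 -1.e+00]
togo mm tool [ -93.9 -234.    68.9]
-0.0188
```

carry_out:
  moves: [0,0,0,-19,-46,0,0,0,0,0,-19,-46,0,0,0,0,0,-19,-46,0,0,0,0,0,-19,-46,0,0,0,0,0,-10,-25,0,0,0,0,0,-5,-16,20,0,0,0,0,0,0,30,0,0,0,0,0,0,0,0]

```text
time: 2.5
position: [0.6189, -0.1604, 0.1602]
tcp_rot: [-0.016, 1.0, 0.001, -0.003]
force: [-0.6, 1.2, -0.2]
grip_width: 0.007
grasp_force: 0.0
```

```bash
python3 -c "
from h import *
togo([.6247,-.1715,.127])
for n in ('top','scene'):
    p,d=camera(n);cv2.imwrite(f'pics/{n}1.png',p)
togo([.6247,-.1715,.127])
"
```

```text
t 2.5 pos [ 0.6189 -0.1604  0.1602] grip 0.007 F [-0.6  1.2 -0.2] xaxis [-0.9995 -0.0313  0.0057] z [-0.0057  0.0017 -1.    ]
togo mm tool [ -5.6 -11.4  33.1]
t 2.6 pos [ 0.6209 -0.1603  0.1639] grip 0.004 F [-0.5  0.   0. ] xaxis [-0.9995 -0.0323  0.0013] z [-1.3e-03  4.0e-04 -1.0e+00]
togo mm tool [ -3.5 -11.3  36.9]
```

carry_out:
  moves: [0,0,0,-3.5,-11,10,0,0,0,0,0,0,15,0,0,0,0,0,0,9,0,0,0,0,0,0,0,0]

```text
time: 3.0
position: [0.6241, -0.171, 0.1282]
tcp_rot: [-0.016, 1.0, 0.0, -0.001]
force: [-0.2, 0.5, 0.4]
grip_width: 0.004
grasp_force: 0.0
```

carry_out:
  moves: [0,0,0,0,0,2,0,0,0,0,0,0,2,0,0,0,0,0,0,2,0,0,0,0,0,0,0,0]

```text
time: 3.4
position: [0.6251, -0.1714, 0.1239]
tcp_rot: [-0.016, 1.0, -0.0, -0.0]
force: [-0.1, 0.1, -0.6]
grip_width: 0.007
grasp_force: 0.0
```

```bash
python3 -c "
from h import *
togo([.6247,-.1715,.1115])
"
```

```text
t 3.4 pos [ 0.6251 -0.1714  0.1239] grip 0.007 F [-0.1  0.1 -0.6] xaxis [-0.9995 -0.0323  0.    ] z [-0. -0. -1.]
togo mm tool [ 0.4 -0.1 12.4]
```

carry_out:
  moves: [0,0,0,0,0,2,0,0,0,0,0,0,2,0,0,0,0,0,0,2,0,0,0,0,0,0,2,0,0,0,0,0,0,0,0]

```text
time: 3.9
position: [0.6253, -0.1715, 0.116]
tcp_rot: [-0.016, 1.0, -0.0, 0.0]
force: [0.5, -0.6, 3.4]
grip_width: 0.006
grasp_force: 1.6
```

carry_out:
  moves: [0,0,0,0,0,2,0,0,0,0,0,0,1,0,0,0,0,0,0,0,0]

```text
time: 4.2
position: [0.6253, -0.1715, 0.1129]
tcp_rot: [-0.016, 1.0, -0.0, 0.0]
force: [0.7, -0.1, 3.6]
grip_width: 0.005
grasp_force: 1.7
```

carry_out:
  moves: [0,0,0,0,0,1,0,0,0,0,0,0,0.5,0,0,0,0,0,0,0,0]

```text
time: 4.5
position: [0.6253, -0.1715, 0.1115]
tcp_rot: [-0.016, 1.0, -0.0, 0.0]
force: [2.2, 0.8, 4.1]
grip_width: 0.001
grasp_force: 1.8
```

carry_out:
  moves: [0,0,0,0,0,0.5,0,0,0,0,0,0,0.5,0,0,0,0,0,0,0,0]

```text
time: 4.8
position: [0.6253, -0.1714, 0.1107]
tcp_rot: [-0.016, 1.0, -0.0, 0.0]
force: [1.6, 1.0, 7.0]
grip_width: 0.006
grasp_force: 3.6
```

carry_out:
  moves: [0,0,0,0,0,-4,0,0,0,0,0,0,-30,0,0,0,0,0,0,-50,0,0,0,0,36,19,0,0,0,0,0,36,19,0,50,0,0,0,36,19,0,50,0,0,0,36,19,0,50,0,0,0,36,20,0,50]

```text
time: 5.6
position: [0.4399, -0.0806, 0.1939]
tcp_rot: [-0.016, 1.0, 0.0, -0.001]
force: [1.2, -0.5, 0.1]
grip_width: 0.324
grasp_force: 0.0
```

```bash
python3 -c "
from h import *
im=[]
for n,(x,y) in (('top',(300,165)),('scene',(255,190))):
    p,d=camera(n);cv2.imwrite(f'pics/{n}2.png',p)
    im.append(cv2.resize(p[y:y+110,x:x+130],(390*1,330),interpolation=cv2.INTER_CUBIC))
cv2.imwrite('pics/c2.png',np.hstack(im))
togo([.4417,-.080,.044])
"
```

```text
t 5.7 pos [ 0.4374 -0.0795  0.1934] grip 0.409 F [ 1.6  0.  -0.1] xaxis [-0.9995 -0.0329  0.0034] z [-3.5e-03  8.0e-04 -1.0e+00]
togo mm tool [ -4.8  -0.8 149.4]
```

View pics/c2.png

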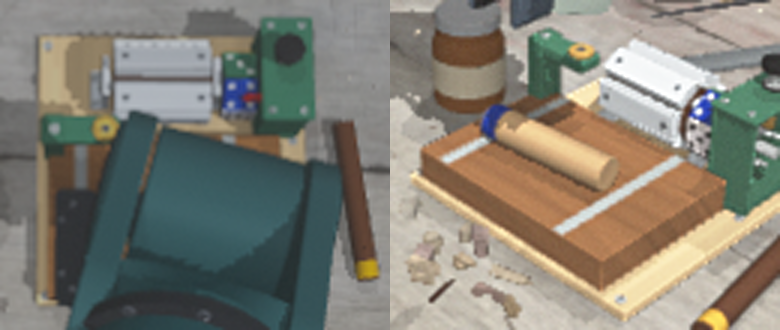

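The blue plate now stands at the red pointer (crop, 237,97), with white below it and green above. The button looks up and the rod hasn't moved. Next I'll go down behind the rod.

carry_out:
  moves: [0,0,0,-2,-1,40,50,0,0,0,0,0,40,50,0,0,0,0,0,35,50,0,0,0,0,0,25,50,0,0,0,0,0,9,50,0,0,0,0,0,0,50,0,0,0,0,0,0,50]

```text
time: 6.4
position: [0.4447, -0.0824, 0.0463]
tcp_rot: [-0.016, 1.0, -0.0, 0.0]
force: [0.7, -0.6, -0.0]
grip_width: 0.55
grasp_force: 0.0
```

```bash
python3 -c "
from h import *
p,d=camera('top');
b=px2w('top',396.2,181,depth=float(np.median(d[180:183,395:398])));print('button',b)
p,d=camera('scene');cv2.imwrite('pics/c3.png',cv2.resize(p[190:300,255:405],(750,550),interpolation=cv2.INTER_CUBIC))
o=(.5469,-.0865);togo(jigw(o,.0325,[-.105,.010,.044])[0])
togo(jigw(o,.0325,[-.016,.010,.044])[0])
"
```

```text
button [ 0.62518145 -0.17172797  0.1210343 ]
t 6.5 pos [ 0.4451 -0.0824  0.0467] grip 0.55 F [0.2 0.2 0. ] xaxis [-0.9995 -0.0322 -0.0019] z [ 2.e-03 -5.e-04 -1.e+00]
togo mm tool [3.3 2.6 2.7]
t 6.5 pos [ 0.4451 -0.0824  0.0467] grip 0.55 F [0.2 0.2 0. ] xaxis [-0.9995 -0.0322 -0.0019] z [ 2.e-03 -5.e-04 -1.e+00]
togo mm tool [-85.7   2.6   2.8]
```

View pics/c3.png

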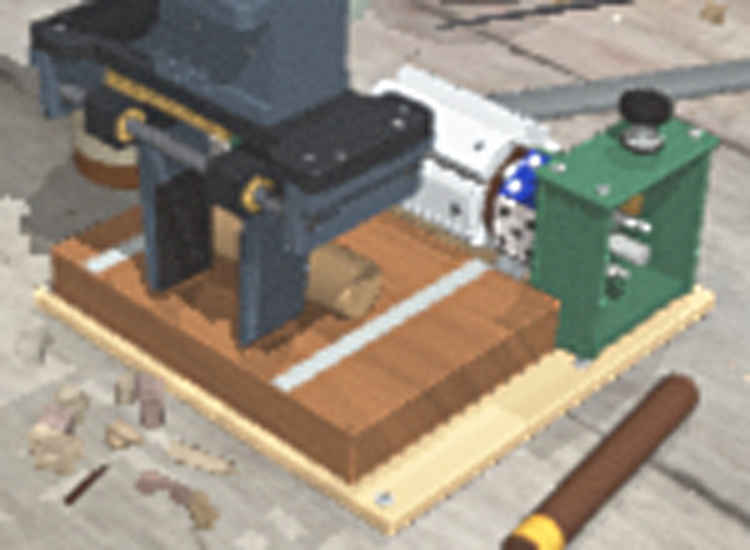

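The fingers stand clear behind the rod with the rod untouched, the button is up at 0.121 m, and the blue plate is still at the pointer. Now I'll push slowly.

carry_out:
  moves: [0,0,0,-3,2,2,50,0,0,0,-3,0,0,50,0,0,0,-3,0,0,50,0,0,0,-3,0,0,50,0,0,0,-3,0,0,50,0,0,0,-3,0,0,50,0,0,0,-3,0,0,50,0,0,0,-3,0,0,50]

```text
time: 7.3
position: [0.4683, -0.0794, 0.0434]
tcp_rot: [-0.016, 1.0, 0.0, -0.0]
force: [-0.6, 1.0, 0.1]
grip_width: 0.55
grasp_force: 0.1
```

carry_out:
  moves: [0,0,0,-3,0,0,50,0,0,0,-3,0,0,50,0,0,0,-3,0,0,50,0,0,0,-3,0,0,50,0,0,0,-3,0,0,50,0,0,0,-3,0,0,50,0,0,0,-3,0,0,50,0,0,0,-3,0,0,50]

```text
time: 8.1
position: [0.4923, -0.0786, 0.0434]
tcp_rot: [-0.016, 1.0, -0.0, 0.0]
force: [-0.8, 0.1, 0.3]
grip_width: 0.55
grasp_force: 0.0
```

```bash
python3 -c "
from h import *
p,d=camera('scene');cv2.imwrite('pics/c4.png',cv2.resize(p[190:300,255:405],(750,550),interpolation=cv2.INTER_CUBIC))
o=(.5469,-.0865)
togo(jigw(o,.0325,[-.016,.010,.044])[0])
"
```

```text
t 8.15 pos [ 0.4928 -0.0787  0.0435] grip 0.551 F [-0.5  0.2 -0.1] xaxis [-9.995e-01 -3.220e-02 -4.000e-04] z [ 4.e-04 -1.e-04 -1.e+00]
togo mm tool [-37.8   0.4  -0.5]
```

View pics/c4.png

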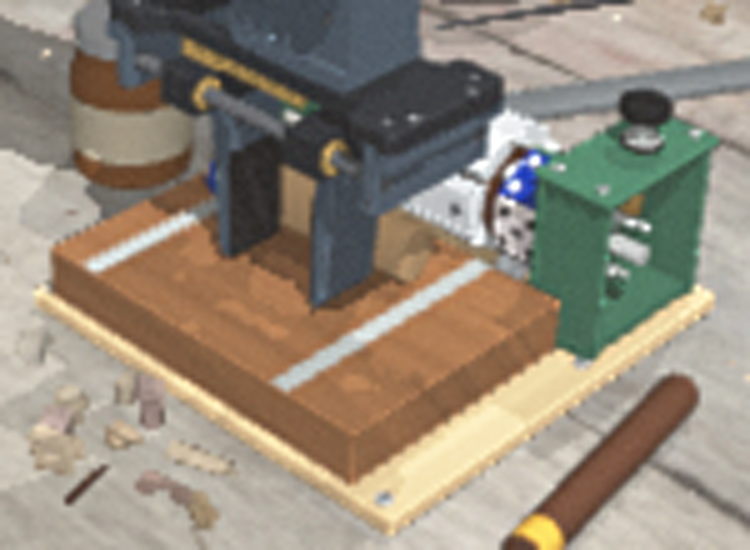

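The rod rolls along square in front of both fingers, and the blue plate is still set. About 38 mm remains.

carry_out:
  moves: [0,0,0,-3,0,0,50,0,0,0,-3,0,0,50,0,0,0,-3,0,0,50,0,0,0,-3,0,0,50,0,0,0,-3,0,0,50,0,0,0,-3,0,0,50,0,0,0,-3,0,0,50,0,0,0,-3,0,0,50]

```text
time: 8.95
position: [0.5163, -0.0779, 0.0434]
tcp_rot: [-0.016, 1.0, 0.0, -0.0]
force: [0.7, -0.9, 0.6]
grip_width: 0.55
grasp_force: 0.0
```

carry_out:
  moves: [0,0,0,-2,0,0,50,0,0,0,-2,0,0,50,0,0,0,-1,0,0,50,0,0,0,-1,0,0,50,0,0,0,-1,0,0,50,0,0,0,-1,0,0,50,0,0,0,0,0,0,50]

```text
time: 9.65
position: [0.5241, -0.0776, 0.0434]
tcp_rot: [-0.016, 1.0, -0.0, 0.0]
force: [-0.8, -0.2, -0.4]
grip_width: 0.548
grasp_force: 0.1
```

```bash
python3 -c "
from h import *
o=(.5469,-.0865)
togo(jigw(o,.0325,[-.016,.010,.044])[0])
"
```

```text
t 9.65 pos [ 0.5241 -0.0776  0.0434] grip 0.548 F [-0.8 -0.2 -0.4] xaxis [-0.9995 -0.0322 -0.    ] z [ 0. -0. -1.]
togo mm tool [-6.5  0.4 -0.6]
```

carry_out:
  moves: [0,0,0,-1,0,0,50,0,0,0,-1,0,0,50,0,0,0,-1,0,0,50,0,0,0,-1,0,0,50,0,0,0,0,0,0,50]

```text
time: 10.15
position: [0.5282, -0.0775, 0.0435]
tcp_rot: [-0.016, 1.0, -0.0, 0.0]
force: [-0.6, -0.2, -0.7]
grip_width: 0.551
grasp_force: 0.0
```

carry_out:
  moves: [0,0,0,-0.5,0,0,50,0,0,0,-0.5,0,0,50,0,0,0,0,0,0,50]

```text
time: 10.45
position: [0.5288, -0.0774, 0.0434]
tcp_rot: [-0.016, 1.0, 0.0, -0.0]
force: [-1.6, 1.0, 1.8]
grip_width: 0.545
grasp_force: 1.0
```

carry_out:
  moves: [0,0,0,-0.5,0,0,50,0,0,0,-0.5,0,0,50,0,0,0,0,0,0,50]

```text
time: 10.75
position: [0.529, -0.0774, 0.0432]
tcp_rot: [-0.016, 1.0, 0.0, -0.001]
force: [-7.0, -1.3, 4.3]
grip_width: 0.549
grasp_force: 3.6
```

Force has risen to 7 N with the arm stalled at x = 0.529, so the rod is against the drum. Now I'll back off gently and check.

carry_out:
  moves: [0,0,0,0.5,0,0,50,0,0,0,0.5,0,0,50,0,0,0,1,0,0,50,0,0,0,5,0,0,50,0,0,0,20,0,0,50,0,0,0,30,0,0,50,0,0,0,20,0,-20,50,0,0,0,0,0,-50,50]

```text
time: 11.55
position: [0.4479, -0.0792, 0.1109]
tcp_rot: [-0.016, 1.0, 0.001, -0.004]
force: [1.5, -0.9, 0.8]
grip_width: 0.552
grasp_force: 0.0
```

carry_out:
  moves: [0,0,0,0,0,-50,50,0,0,0,0,0,-30,50,0,0,0,0,50,0,50,0,0,0,0,50,0,50,0,0,0,0,50,0,50,0,0,0,0,50,0,50,0,0,0,0,50,0,50,0,0,0,0,50,0,50]

```text
time: 12.35
position: [0.4429, 0.222, 0.1937]
tcp_rot: [-0.016, 1.0, 0.0, 0.001]
force: [0.5, -0.2, 0.2]
grip_width: 0.549
grasp_force: 0.0
```

```bash
python3 -c "
from h import *
p,d=camera('top');cv2.imwrite('pics/top5.png',p)
q,_=camera('scene')
a=cv2.resize(p[165:275,300:440][:80],(560,320),interpolation=cv2.INTER_CUBIC)
b=cv2.resize(q[190:260,285:405],(480,280),interpolation=cv2.INTER_CUBIC)
im=np.zeros((600,560,3),np.uint8);im[:320]=a;im[320:,:480]=b
cv2.imwrite('pics/c5.png',im)
togo([.4,.3,.2])
b=px2w('top',396.2,181,depth=float(np.median(d[180:183,395:398])));print('button',b)
"
```

```text
t 12.45 pos [0.4431 0.2244 0.1938] grip 0.546 F [-0.3 -1.3  0.2] xaxis [-0.9993 -0.0367 -0.0013] z [ 0.0013  0.0012 -1.    ]
togo mm tool [40.3 77.1 -6.2]
button [ 0.62477698 -0.17149798  0.12261161]
```

View pics/c5.png

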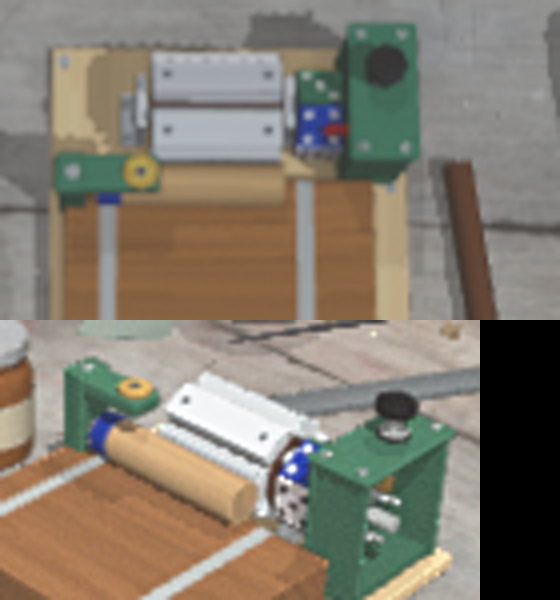

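The rod lies against the drum with its left end under the bush. Blue is at the pointer and the button is up (0.1226 m). I'll check squareness and distance once in numbers.

```bash
python3 -c "
from h import *
from scipy.optimize import least_squares
p,d=camera('top')
P=np.array([px2w('top',u,v,depth=float(d[v,u])) for u in range(336,371) for v in range(203,220)])
o=(.5469,-.0865);y=.0325;c,s=np.cos(y),np.sin(y)
J=np.c_[(P[:,:2]-o)@np.array([[c,-s],[s,c]]),P[:,2]]*1e3
m=(J[:,2]>44)&(J[:,2]<70)&(J[:,0]<26);Q=J[m]
f=lambda x:np.hypot(Q[:,0]-x[0]-x[1]*(Q[:,1]-20),Q[:,2]-x[2])-14
r=least_squares(f,[14,0,52],loss='soft_l1');print(m.sum(),r.x,abs(r.fun).mean())
g=cv2.cvtColor(p,cv2.COLOR_BGR2GRAY).astype(float)
e=[]
for u in range(334,370):
    col=np.diff(g[209:222,u]);k=col.argmin();
    e.append((u,209+k+.5 if not 0<k<len(col)-1 else 209+k+.5+(col[k-1]-col[k+1])/(2*(col[k-1]-2*col[k]+col[k+1]))))
e=np.array(e);W=np.array([px2w('top',a,b,z=.0545) for a,b in e])
E=((W[:,:2]-o)@np.array([[c,-s],[s,c]]))*1e3
k=np.polyfit(E[:,1]-20,E[:,0],1);print('rear edge: slope',k[0],'axis x',k[1]+13.8,np.std(E[:,0]-np.polyval(k,E[:,1]-20)))
# drum pad upper edge / bed joint for reference slope
"
```

```text
313 [ 1.56964156e+01 -5.29846343e-04  5.18722326e+01] 1.2617460963719576
rear edge: slope 0.08461147075778698 axis x 18.067409780755714 2.4877294108141847
```

The depth fit puts the rod axis at jig x 15.7 mm, within the jig-fit error of 14, with z 51.9 mm and skew 0.0005 rad. The single-pixel edge fit was too noisy (2.5 mm scatter) to use. From the end shift, y is about 27 mm, inside 8–34. I'm handing the job in.

```bash
python3 -c "
from rig import *
print(close_job())"
```

```text
the job is handed in; nothing more can be done
None
```

I pressed the step button once, which set the blue plate at the pointer with the button up again, then rolled the rod square against the stop drum with its left part under the bush, and handed the job in; no verdict was returned.

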